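# Clear the palette knife and hold the cake camera up

### The job

Get the bench ready for the cake photograph: first lay the palette knife completely inside the open drawer and let go of it. Then pinch the grip of the telescoping camera post so that its side button is squeezed in, pull it straight up to the second stop (the end of its travel), and finish while still gripping it and holding it up there. Do not knock over or push away the turntable with the cake, the steel cup or the cream carton.

Things in the scene. Friction and masses are not known exactly. Their poses are not given: they have to be found in the camera images.
- knife_grip (a point): Palette knife, 190 mm long, 0.1 kg, lying on the bench. This point: in its wooden handle where to grip, half-way up, 12 mm above the bench. x along the knife towards the blade, z up. Handle 24 mm wide (y) and high, from x = -60 to +40 mm; steel blade 28 mm wide, 3 mm thick, at mid height, to x = +130 mm. It balances at about x = +25 mm.
- knife_tip (a point): End of the knife's blade, 130 mm from knife_grip along +x.
- knife_butt (a point): Free end of the knife's wooden handle, 60 mm from knife_grip along -x.
- knife: The palette knife as a whole; its origin is on the underside, 35 mm from knife_grip towards the blade (12 mm lower), half-way along the knife; axes as knife_grip.
- drawer_in (a point): Centre of the inner floor (16 mm above the bench) of the open plywood drawer. x points into the drawer unit, y along the width, z up. Inside x = -100 to +94 mm, y = +-123 mm; side walls 49 mm and front panel 50 to 60 mm above the floor. The unit covers the rear: open from above only from x = -100 mm to -100 mm + joint drawer.
- drawer (a joint): How far the drawer is pulled out, m (0 shut, 0.175 fully out; 0.15 to 0.17 at the start). It slides stiffly (about 6 N friction).
- cabinet: The low white drawer unit, fixed: origin on the bench 80 mm in front of the carcass front; x points to its back. The carcass fills x = 80 to 300 mm, y = +-147 mm, height 100 mm.
- mast_grip (a point): Centre of the camera post's grip: grey upright block 30 (x) x 36 (y) x 60 mm high, centre 158 mm above the bench when down. A black button stands out 7 mm on its +y side. A thin boom, 24 mm lower, runs in +x to a small camera at x = 132 to 178 mm. Fingers fit straight down on the +y and -y sides; pinching across y squeezes the button in.
- button_face (a point): Centre of the button's outer face (22 mm wide, 40 mm high), 25 mm from the grip centre in +y when out.
- mast (a joint): Extension of the post straight up, m: 0 down, 0.050 first stop, 0.110 second stop (end of travel). A catch locks it at 0 and at the first stop unless the button is squeezed in. No catch at the second stop: weight and a return spring pull it down with about 10 N, and if let go it drops back to the first stop.
- button (a joint): How far the button is squeezed in, m: 0 out, 0.007 flush with the block. The catch is free beyond 0.004. Spring: 4 N at the start to 8 N flush; it springs out when let go.
- post: Fixed foot and tube of the camera post: round foot 130 mm across, 14 mm high, tube 32 mm thick, collar up to 122 mm. Origin on the bench on the tube's axis; x points along the boom.
- turntable: Aluminium cake turntable, 190 mm across, with a round cake, 76 mm high in all, beyond the camera post under the camera. Origin under its centre. Leave alone.
- cup: Steel cup, 72 mm across, 70 mm high, standing on top of the drawer unit. Origin under its centre. Leave alone.
- carton: Cream carton, 70 by 70 mm, about 210 mm high, at the far side of the bench. Origin under its centre. Leave alone.
There are look-alikes about, which are no part of the job. What is shaped like the knife but orange or pink is not meant.

How it is judged:
By the outcome, as a careful person would: the job done as asked, in the order asked, and still so for the second after the job is handed in, while the arm keeps its last pose, push and grip.
It also fails if it takes over 51 s, if anything falls off the work surface, if the arm or the gripper's body presses on something with over 40 N, if the wrist force passes 120 N, or if a joint passes its speed limit or range.

### The arm

A 7-joint arm with a two-finger parallel gripper is mounted at the origin on the work surface. World frame = base frame: x ahead of the robot, y to its left, z up, the work surface at z = 0. Lengths are in m, angles in rad, forces in N, time in s.
With the tool pointing down it reaches from about 0.425 to 0.875 m from the base axis. Payload 4.7 kg.
Tool frame: the origin (TCP) lies at the very end of the fingers, on their centre line; the grasp point (between the pads) lies 19 mm behind it; z points along the fingers, y is the line along which they close (so a half turn about z gives the same grasp; the last joint's range is limited). The gripper opens to 87 mm and grips with 3 to 60 N. Pads are 19 mm wide; open, the fingers measure 117 mm over their backs; the gripper's body (75 mm by 190 mm) begins 51 mm behind the grasp point.
Start: joints at [1.156, 0.321, -0.07, 1.45, 0.023, 1.371, -0.057], TCP at [0.27, -0.591, 0.223] pointing down, gripper open.
Joint ranges: [-2.86, 2.86], [-0.3, 2.09], [-1.38, 1.24], [0.06, 2.45], [-1.56, 4.7], [0.09, 2.05], [-2.69, 2.69]. Speed limits (rad/s): [2.57, 2.57, 3.14, 3.14, 3.14, 3.14, 3.14].

### API

Orientations are given as a unit quaternion [x, y, z, w].
In Python, from plant import r, cams, spotter gives the robot as it stands. The module is installed in compiled form; this text tells all that it offers.
- The arm moves only by the tool jog_arm, never from a script. Its argument "motion" is a list of rows, each a list of 3 entries, a list of its own where there are three numbers: the shift along the tool's x, y, z in cm, then the turn, a rotation vector about the tool's x, y, z in degrees, then the opening, from 0 (shut) to 1 (fully open). In form: [[[dx, dy, dz], [ax, ay, az], claw], ...]. A call has 1 to 5 rows; each row is the pose to reach, as a shift and turn from the pose commanded when the call began, along the tool's axes at that moment; what a row does not reach only later rows make up. A row lasts 1/8 s, in which the tool goes at most 62.5 mm and 10.7 degrees, less where a joint would pass 70% of its speed; a pose out of reach is approached as far as the arm can. A call with a gripper value outside its range is refused whole. The fingers move at their own pace and stop on an object; "grip_force" is the grip in N (left out, the last holds). Time passes only in rows, so rows that repeat a pose let the fingers close. It gives the time, the measured TCP pose, the force, the opening and the grip force at its end, in the units of the state.
- r.get_obs(): the state, without advancing time (a new reading comes with each control period).
- cams.capture(name): name is "scene" or "top"; returns a dict with "pixels" (400x640x3 uint8, blue, green, red), "fov_y" (degrees; the focal length in pixels is half the picture's height over the tangent of half this angle, whatever the lens; pixels are square), "cx", "cy" (the principal point, pixels), "rvec" (rotation vector, rad) and "tvec" (3), from world to camera coordinates, as OpenCV has them. Camera axes: x right, y down, z forward; pixel columns grow to the right and rows downward; lengths in m; the calibration is good to about 2 mm. A picture is of the moment at which its call begins. There is no depth.
- r.hand_in(): hands the job in; it is judged then, once.
Trained networks look in a picture, given as the dict that the camera call returned (one of the last four; its "shot" number tells which), for a name from the list of things; names that differ only in an ending like _2 or _b are one class to them, and where a whole thing is asked for, a point or a joint stands for the part that bears it (a point fixed in the world has none). Each returns a list of dicts, best first, with "conf" (0 to 1); they miss things now and then, are a little off and sometimes report something else, mostly with a low value. They report only what shows in the picture. A call takes as long as a camera call. They do not tell look-alikes from the thing itself.
- spotter.search_frame(picture, label): "bbox" ([left, top, right, bottom] in pixels, round what is visible of it).
- spotter.cut_out(picture, label): "mask" (400x640 bool, what is visible of it) and "bbox" ([left, top, right, bottom] in pixels, round what is visible of it).
- spotter.landmark_of(picture, label): "centre" ([column, row] in pixels: a listed point, or the origin of a listed thing).
The state is a dict: "clock": time; "q": joint angles; "qd": joint speeds; "effort": joint torques, N m; "eef_pos": TCP position; "orientation": TCP orientation; "ft_force": force on the tool from outside, world axes, zero at the start; "ft_torque": the same for the moment, N m; "width": opening from 0.0 (shut) to 1.0 (fully open); "gripper_force": force on a finger pad.
Only numpy, scipy, OpenCV 4.12 (cv2) and the standard library are available. Lean on these libraries where they do the work, as an engineer would, in place of code of your own. Each camera call takes 0.05 s, during which the arm holds its last target. There are 200 camera calls.

## Working session

There is one attempt and no reset: what is moved stays moved. The work goes in short steps, Python scripts to look and compute and a tool call to move; the robot and the scene stay as the last step left them, time stands still between calls to the robot, and variables do not carry over. Pictures are saved under pics/ and viewed, at most 10 in all, crops included, and the job is handed in when it is done.

Besides the shell and the picture viewer there is one more tool, called as name([rows], argument=value, ...), one row to a line, values as JSON. jog_arm: Moves the arm, as the interface text tells. Its arguments: {"type":"object","properties":{"motion":{"type":"array"},"grip_force":{"type":"number"}},"required":["motion"]}

```bash
mkdir -p pics; cat > h.py <<'E'
import numpy as np, cv2
from scipy.spatial.transform import Rotation as R
from plant import r,cams,spotter
def cam(d):
    f=200/np.tan(np.radians(d["fov_y"])/2)
    K=np.array([[f,0,d["cx"]],[0,f,d["cy"]],[0,0,1.]])
    Rm=cv2.Rodrigues(np.array(d["rvec"],float))[0]
    return K,Rm,np.array(d["tvec"],float).ravel()
def ray(d,p):
    K,Rm,t=cam(d); v=Rm.T@np.linalg.inv(K)@np.array([p[0],p[1],1.]); return -Rm.T@t,v/np.linalg.norm(v)
def atz(d,p,z):
    o,v=ray(d,p); return o+v*(z-o[2])/v[2]
def tri(d1,p1,d2,p2):
    o1,v1=ray(d1,p1);o2,v2=ray(d2,p2)
    s=np.linalg.lstsq(np.c_[v1,-v2],o2-o1,rcond=None)[0]
    a=o1+s[0]*v1;b=o2+s[1]*v2; return (a+b)/2,np.linalg.norm(a-b)
def proj(d,P):
    K,Rm,t=cam(d); c=K@(Rm@np.array(P,float)+t); return c[:2]/c[2]
E
python3 - <<'E'
from h import *
np.set_printoptions(precision=3,suppress=True)
A=cams.capture("scene");B=cams.capture("top")
cv2.imwrite("pics/s.png",A["pixels"]);cv2.imwrite("pics/t.png",B["pixels"])
for n in ["knife_grip","knife_tip","knife_butt","drawer_in","cabinet","mast_grip","button_face","post","turntable","cup","carton"]:
    for k,d in (("S",A),("T",B)):
        print(n,k,[(np.round(x["centre"],1).tolist(),round(x["conf"],2)) for x in spotter.landmark_of(d,n)][:4])
print(r.get_obs())
for d in (A,B): print(ray(d,(320,200)))
E
```

```text
knife_grip S [([299.6, 225.6], 0.98), ([334.9, 184.4], 0.89), ([172.1, 229.1], 0.81)]
knife_grip T [([223.3, 263.1], 0.8), ([414.8, 318.0], 0.76), ([318.9, 232.8], 0.6)]
knife_tip S [([176.2, 259.9], 0.88), ([305.9, 171.0], 0.78)]
knife_tip T [([305.1, 184.8], 0.97), ([221.7, 316.4], 0.71), ([438.2, 269.6], 0.58), ([201.1, 180.5], 0.47)]
knife_butt S [([169.1, 216.7], 0.95), ([275.8, 221.2], 0.91), ([347.6, 191.2], 0.66)]
knife_butt T [([327.7, 255.6], 0.87), ([227.4, 237.8], 0.64)]
drawer_in S [([237.9, 290.0], 0.82), ([296.7, 228.5], 0.64)]
drawer_in T [([422.5, 196.6], 0.94), ([420.7, 206.7], 0.68)]
cabinet S [([227.1, 293.4], 0.73)]
cabinet T [([422.3, 209.1], 0.89)]
mast_grip S [([390.4, 159.6], 0.92), ([383.3, 204.4], 0.6), ([300.3, 226.7], 0.49)]
mast_grip T [([213.5, 179.2], 0.85)]
button_face S []
button_face T [([203.2, 182.8], 0.48)]
post S [([383.8, 209.2], 0.58), ([228.9, 291.2], 0.23)]
post T [([224.3, 194.1], 0.91)]
turntable S [([446.2, 236.9], 0.84)]
turntable T [([223.4, 123.2], 0.96), ([329.5, 253.7], 0.54)]
cup S [([270.7, 305.6], 0.61)]
cup T []
carton S [([400.7, 294.5], 0.84)]
carton T [([324.0, 113.7], 0.79)]
{'clock': 1.2, 'q': array([ 1.156,  0.321, -0.07 ,  1.45 ,  0.023,  1.371, -0.057]), 'qd': array([-0.001, -0.   ,  0.   , -0.001, -0.   ,  0.   ,  0.001]), 'effort': array([  0.   , -49.111,  -0.403, -31.277,  -0.064,   0.034,   0.   ]), 'eef_pos': array([ 0.27 , -0.591,  0.223]), 'orientation': array([ 0.977,  0.213, -0.   ,  0.   ]), 'ft_force': array([ 0.724, -0.464, -0.67 ]), 'ft_torque': array([-0.042,  0.001,  0.058]), 'gripper_force': 0.0, 'width': 1.0043383750455064}
(array([ 1.03 , -0.537,  0.562]), array([-0.594,  0.626, -0.505]))
(array([0.305, 0.018, 1.159]), array([ 0.18 , -0.009, -0.984]))
```

View pictures.

View pics/s.png

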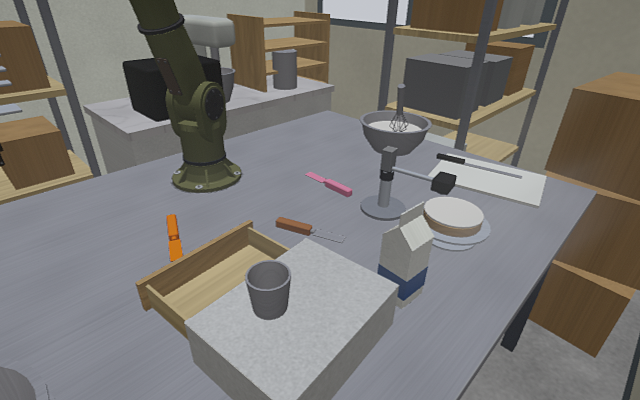

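View pics/t.png

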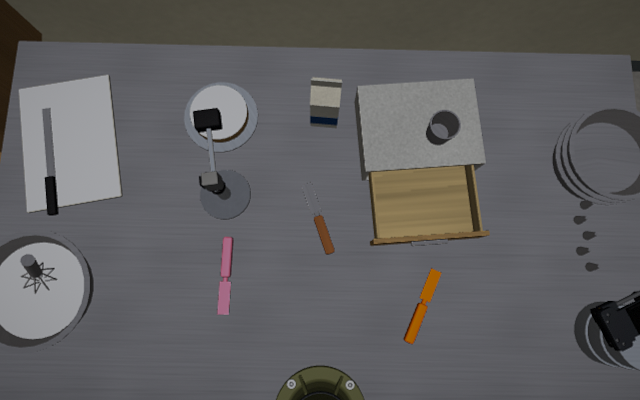

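Candidates for the knife in the top view: the brown-handled knife with steel blade (319,233), the orange one (422,306), the pink one (225,275), and the black-handled kitchen knife on the board (50,190). The brown one matches the description; in the scene view it is at (300,226). The post is at (224,194), its grip at (213,179). The cabinet and drawer are at (425,165), the cup is on top of the unit at (444,125), the carton at (325,100) and the turntable at (220,117).

```bash
python3 - <<'E'
from h import *
np.set_printoptions(precision=3,suppress=True)
A=cams.capture("scene");B=cams.capture("top")
cv2.imwrite("pics/c.png",np.hstack([cv2.resize(B["pixels"][170:260,290:350],None,fx=6,fy=6,interpolation=2),cv2.resize(B["pixels"][160:220,180:250],(420,540),interpolation=2)]))
def near(d,n,p,rad=25):
    c=[x for x in spotter.landmark_of(d,n) if np.hypot(*(np.array(x["centre"])-p))<rad]
    return c[0]["centre"] if c else None
for n,s,t,z in [("knife_grip",(299,226),(319,233),.012),("knife_tip",(342,241),(305,185),.012),("knife_butt",(276,221),(328,254),.012),("mast_grip",(390,160),(213,179),.158),("button_face",(380,160),(203,183),.158),("post",(384,209),(224,194),0),("turntable",(446,237),(223,123),0),("cup",(270,306),(444,130),.1),("carton",(400,294),(324,113),0),("drawer_in",(238,290),(422,197),.016),("cabinet",(227,293),(422,209),0)]:
    a=near(A,n,s);b=near(B,n,t)
    print(n,None if a is None else atz(A,a,z),None if b is None else atz(B,b,z),tri(A,a,B,b) if a is not None and b is not None else "")
# brown blob axis
m=spotter.cut_out(B,"knife")
for x in m: print(x["bbox"],round(x["conf"],2))
b=[x for x in m if abs(np.mean(np.array(x["bbox"])[[0,2]])-319)<20]
if b:
    ys,xs=np.nonzero(b[0]["mask"]); l=cv2.fitLine(np.c_[xs,ys].astype(np.float32),cv2.DIST_L2,0,.01,.01).ravel()
    p=atz(B,l[2:],.012);q=atz(B,l[2:]-30*l[:2]*np.sign(-l[1])*-1,.012);print("axis",l,p,q,np.degrees(np.arctan2(*(q-p)[1::-1])))
# drawer and cabinet corners eyeballed in top
for nm,p,z in [("front L",(374,240),.066),("front R",(487,234),.066),("cab FL",(365,170),.1),("cab FR",(483,163),.1),("cab BL",(358,87),.1),("cab BR",(474,80),.1),("carc front bottomish",(370,171),.065)]: print(nm,atz(B,p,z))
m=spotter.cut_out(B,"mast_grip")
for x in m[:2]: print("mast",x["bbox"],x["conf"])
E
```

```text
knife_grip [0.452 0.    0.012] [0.44  0.006 0.012] (array([0.442, 0.007, 0.003]), np.float64(0.0034295834814382117))
knife_tip None [0.551 0.042 0.012] 
knife_butt [ 0.376 -0.015  0.012] [ 0.378 -0.019  0.012] (array([ 0.378, -0.018,  0.014]), np.float64(0.002324639175874325))
mast_grip [0.527 0.261 0.158] [0.527 0.25  0.158] (array([0.529, 0.252, 0.16 ]), np.float64(0.007029702225138889))
button_face None [0.522 0.278 0.158] 
post [0.528 0.263 0.   ] [0.527 0.255 0.   ] (array([0.529, 0.257, 0.002]), np.float64(0.005311900233576513))
turntable [0.724 0.271 0.   ] [0.728 0.268 0.   ] (array([0.726, 0.267, 0.003]), np.float64(0.0017580155201141095))
cup [ 0.669 -0.274  0.1  ] [ 0.676 -0.274  0.1  ] (array([ 0.673, -0.274,  0.104]), np.float64(0.0038636042018253052))
carton [0.749 0.006 0.   ] None 
drawer_in [ 0.529 -0.246  0.016] [ 0.529 -0.243  0.016] (array([ 0.529, -0.244,  0.015]), np.float64(0.002955324611646773))
cabinet [ 0.506 -0.251  0.   ] [ 0.5   -0.258  0.   ] (array([ 0.502, -0.254, -0.001]), np.float64(0.009170274575718266))
[302.0, 184.4, 335.2, 251.2] 0.66
[216.2, 237.0, 234.3, 315.5] 0.63
[405.6, 269.6, 440.3, 343.1] 0.6
axis [  0.331   0.943 317.404 216.834] [0.471 0.014 0.012] [0.545 0.041 0.012] 20.22696299010755
front L [ 0.41  -0.123  0.066]
front R [ 0.429 -0.398  0.066]
cab FL [ 0.574 -0.098  0.1  ]
cab FR [ 0.598 -0.384  0.1  ]
cab BL [ 0.787 -0.081  0.1  ]
cab BR [ 0.812 -0.372  0.1  ]
carc front bottomish [ 0.581 -0.114  0.065]
mast [194.6, 108.5, 223.4, 191.4] 0.96
```

View pics/c.png

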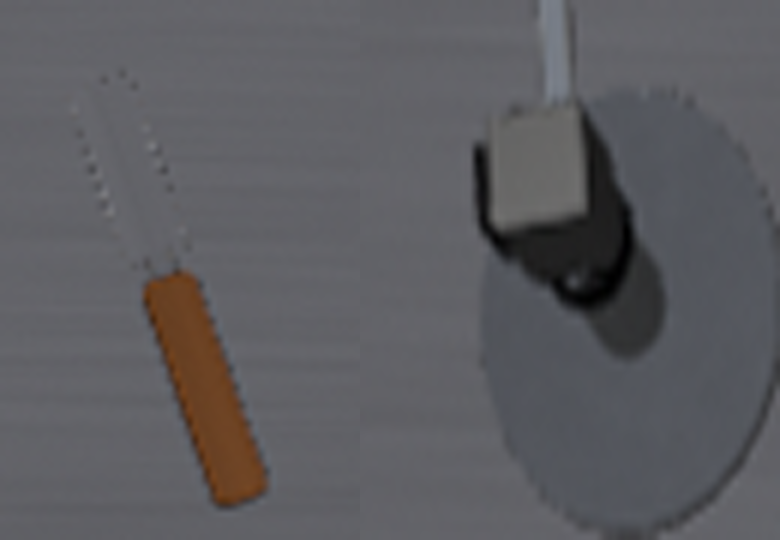

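The crop shows a brown wooden handle with a grey blade pointing up-left (+x, +y), so it is the right knife. The post grip's button is on its left (+y) side.

```bash
cat >> h.py <<'E'
def go(P,psi):
    o=r.get_obs(); M=R.from_quat(o["orientation"]); T=R.from_euler("ZX",[psi,180],degrees=True)
    d=M.inv().apply(np.array(P)-o["eef_pos"])*100
    w=np.degrees((M.inv()*T).as_rotvec())
    print(P,psi,"shift cm",np.round(d,2),"turn",np.round(w,1),"dist mm",round(float(np.linalg.norm(d)*10)))
E
python3 - <<'E'
from h import *
np.set_printoptions(precision=3,suppress=True)
go([.42,-.29,.2],20.2);go([.457,.009,.12],20.2)
B=cams.capture("top")
for p,z in [((208,120),.15),((330,253.3),.018),((318.3,215.8),.018)]: print(p,atz(B,p,z))
# boom line in top: boom at z=.134
for p in [(213.5,172),(208.5,130)]: print(p,atz(B,p,.134))
# block top corners (crop 420/70=6 wide, 540/60=9 high), z=.188
for p in [(490-360,110),(580-360,108),(497-360,228),(586-360,212)]:
    print(atz(B,(180+p[0]/6,160+p[1]/9),.188))
E
```

```text
[0.42, -0.29, 0.2] 20.2 shift cm [ 26.15 -21.17   2.26] turn [0.  0.  4.4] dist mm 337
[0.457, 0.009, 0.12] 20.2 shift cm [ 41.94 -46.82  10.25] turn [0.  0.  4.4] dist mm 637
(208, 120) [0.674 0.273 0.15 ]
(330, 253.3) [ 0.379 -0.019  0.018]
(318.3, 215.8) [0.473 0.012 0.018]
(213.5, 172) [0.554 0.256 0.134]
(208.5, 130) [0.655 0.274 0.134]
[0.54  0.27  0.188]
[0.541 0.237 0.188]
[0.511 0.265 0.188]
[0.515 0.233 0.188]
```

jog_arm([
  [[5.2,-4.2,0.4],[0,0,1],0.6],
  [[10.4,-8.4,0.9],[0,0,2],0.6],
  [[15.7,-12.7,1.4],[0,0,4],0.6],
  [[20.9,-16.9,1.8],[0,0,5.6],0.6],
  [[26.1,-21.2,2.3],[0,0,5.6],0.6],
])

```text
clock: 3.18
eef_pos: [0.4096, -0.31, 0.2016]
orientation: [0.986, 0.165, 0.0, 0.001]
ft_force: [1.5, -0.2, 1.0]
width: 0.615
gripper_force: 0.0
```

```bash
python3 -c "
from h import *
go([.455,.007,.1],19);go([.455,.007,.004],19)"
```

```text
[0.455, 0.007, 0.1] 19 shift cm [ 14.59 -28.52  10.13] turn [ 0.1 -0.  -0. ] dist mm 336
[0.455, 0.007, 0.004] 19 shift cm [ 14.59 -28.53  19.73] turn [ 0.1 -0.  -0. ] dist mm 376
```

jog_arm([
  [[3,-5,1],[0,0,0],0.6],
  [[6,-11,3],[0,0,0],0.6],
  [[9,-16.5,5],[0,0,0],0.6],
  [[11.5,-22,8],[0,0,0],0.6],
  [[13,-26.9,10],[0,0,0],0.6],
])

```text
clock: 3.8
eef_pos: [0.4446, -0.0208, 0.104]
orientation: [0.986, 0.165, 0.001, 0.0]
ft_force: [0.9, -0.2, -0.8]
width: 0.598
gripper_force: 0.0
```

jog_arm([
  [[0,0,0],[0,0,0],0.6],
  [[0,0,0],[0,0,0],0.6],
])

```text
clock: 4.05
eef_pos: [0.4445, -0.0233, 0.1046]
orientation: [0.986, 0.165, 0.0, 0.0]
ft_force: [-0.8, -0.2, 1.1]
width: 0.602
gripper_force: 0.0
```

```bash
python3 -c "
from h import *
go([.455,.007,.1],19);go([.455,.007,.004],19)
B=cams.capture('top');cv2.imwrite('pics/k.png',cv2.resize(B['pixels'][160:280,260:380],None,fx=5,fy=5));A=cams.capture('scene');cv2.imwrite('pics/k2.png',cv2.resize(A['pixels'][150:270,220:380],None,fx=4,fy=4))"
```

```text
[0.455, 0.007, 0.1] 19 shift cm [ 1.97 -2.52  0.46] turn [ 0.1 -0.  -0. ] dist mm 32
[0.455, 0.007, 0.004] 19 shift cm [ 1.97 -2.53 10.06] turn [ 0.1 -0.  -0. ] dist mm 106
```

View pics/k2.png

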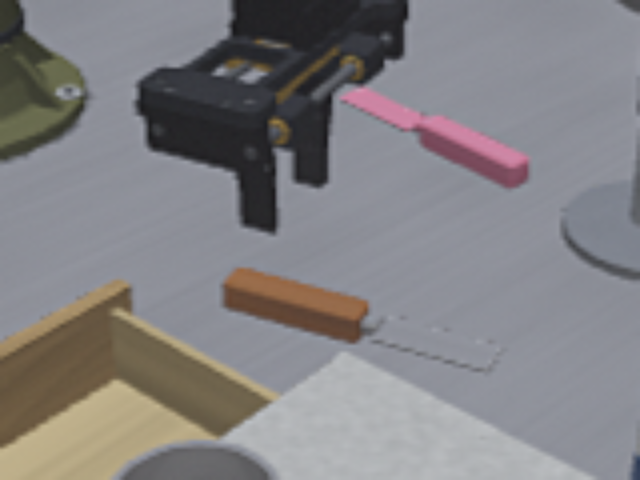

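The picture shows the open gripper above and short of the knife, its fingers closing across the handle (scene crop 295,305). The way down is clear.

jog_arm([
  [[2,-2.5,2],[0,0,0],0.6],
  [[2,-2.5,6],[0,0,0],0.6],
  [[2,-2.5,9],[0,0,0],0.6],
  [[2,-2.5,9.8],[0,0,0],0.6],
  [[2,-2.5,9.9],[0,0,0],0.6],
])

```text
clock: 4.78
eef_pos: [0.4556, 0.0067, 0.0057]
orientation: [0.986, 0.164, 0.0, 0.0]
ft_force: [1.1, 0.7, -0.1]
width: 0.597
gripper_force: 0.0
```

jog_arm([
  [[0,0,0],[0,0,0],0.1],
  [[0,0,0],[0,0,0],0.1],
  [[0,0,0],[0,0,0],0.1],
  [[0,0,0],[0,0,0],0.1],
], grip_force=30)

```text
clock: 5.28
eef_pos: [0.4554, 0.0075, 0.0057]
orientation: [0.986, 0.165, 0.0, 0.0]
ft_force: [1.1, -0.3, 2.7]
width: 0.276
gripper_force: 29.9
```

jog_arm([
  [[0,0,-2],[0,0,0],0.1],
  [[0,0,-6],[0,0,0],0.1],
  [[0,0,-12],[0,0,0],0.1],
  [[0,0,-13],[0,0,0],0.1],
])

```text
clock: 5.78
eef_pos: [0.4578, 0.0076, 0.1392]
orientation: [0.986, 0.165, 0.004, 0.001]
ft_force: [-0.9, 0.6, -1.0]
width: 0.27
gripper_force: 29.9
```

```bash
python3 - <<'E'
from h import *
np.set_printoptions(precision=3,suppress=True)
o=r.get_obs();print(o["eef_pos"],o["width"],o["gripper_force"])
B=cams.capture('top');A=cams.capture("scene")
cv2.imwrite('pics/g.png',np.hstack([cv2.resize(B['pixels'][150:270,250:390],(467,400)),cv2.resize(A['pixels'][150:270,260:360],(333,400))]))
for n in ["knife_tip","knife_butt","drawer_in"]: print(n,[(x["centre"],x["conf"]) for x in spotter.landmark_of(B,n)],[(x["centre"],x["conf"]) for x in spotter.landmark_of(A,n)])
E
```

```text
[0.458 0.008 0.139] 0.2703973126397506 29.905142784118652
knife_tip [([436.6, 266.9], 0.83), ([220.0, 313.8], 0.62)] [([175.6, 258.8], 0.86), ([346.3, 195.3], 0.72), ([303.6, 172.7], 0.62)]
knife_butt [([409.3, 341.6], 0.89), ([228.9, 236.1], 0.67), ([419.5, 196.5], 0.55)] [([273.4, 178.1], 0.77), ([170.6, 218.8], 0.57), ([348.8, 193.3], 0.5)]
drawer_in [([422.3, 196.1], 0.72), ([213.0, 181.0], 0.65)] [([236.9, 293.3], 0.71), ([267.8, 305.7], 0.29)]
```

View pics/g.png

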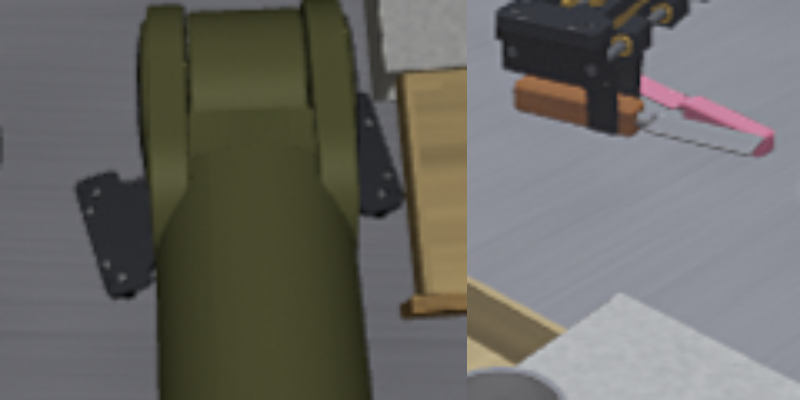

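The knife is held level, with its tip at (346,195) in the scene view. Next I'll carry it over the drawer.

```bash
python3 -c "
from h import *
A=cams.capture('scene')
o=r.get_obs()['eef_pos']
t=atz(A,(346.3,195.3),.143);b=atz(A,(273.4,178.1),.143);print(t,b,np.hypot(*(t-o)[:2]),np.hypot(*(b-o)[:2]))
go([.479,-.2665,.14],94.8)"
```

```text
[0.56412714 0.04203613 0.143     ] [ 0.38194637 -0.02301873  0.143     ] 0.11516424785769401 0.07850887744671113
[0.479, -0.2665, 0.14] 94.8 shift cm [-6.57 26.73 -0.62] turn [ -0.1   0.1 -75.8] dist mm 275
```

jog_arm([
  [[-1.3,5.3,-1],[0,0,-10],0.1],
  [[-2.6,10.6,-1],[0,0,-20],0.1],
  [[-4,16,-1],[0,0,-30],0.1],
  [[-5.3,21.4,-1],[0,0,-40],0.1],
  [[-6.6,26.7,-1],[0,0,-50],0.1],
])

```text
clock: 6.85
eef_pos: [0.4792, -0.2682, 0.1446]
orientation: [0.823, 0.568, -0.0, -0.0]
ft_force: [0.2, 0.7, -1.4]
width: 0.275
gripper_force: 29.9
```

```bash
python3 -c "
from h import *
go([.479,-.2665,.12],94.8)"
```

```text
[0.479, -0.2665, 0.12] 94.8 shift cm [ 0.15 -0.08  2.46] turn [ -0.   -0.  -25.5] dist mm 25
```

jog_arm([
  [[0.1,0,0],[0,0,-9],0.1],
  [[0.1,0,1],[0,0,-18],0.1],
  [[0.1,0,2],[0,0,-25.5],0.1],
  [[0.1,0,2.5],[0,0,-25.5],0.1],
])

```text
clock: 7.35
eef_pos: [0.4791, -0.2652, 0.1189]
orientation: [0.68, 0.734, -0.0, -0.001]
ft_force: [-0.1, 0.4, -1.0]
width: 0.273
gripper_force: 29.9
```

```bash
python3 - <<'E'
from h import *
np.set_printoptions(precision=3,suppress=True)
go([.479,-.2665,.026],94.8)
B=cams.capture('top');A=cams.capture("scene")
cv2.imwrite('pics/d.png',np.hstack([cv2.resize(B['pixels'][140:260,350:510],(533,400)),cv2.resize(A['pixels'][180:340,130:290],(267,267))[:267]] if 0 else [cv2.resize(B['pixels'][140:260,350:490],(400,343)),cv2.resize(A['pixels'][190:330,130:294],(400,343))]))
E
```

```text
[0.479, -0.2665, 0.026] 94.8 shift cm [-0.15 -0.01  9.29] turn [-0.1 -0.1 -0.4] dist mm 93
```

View pics/d.png

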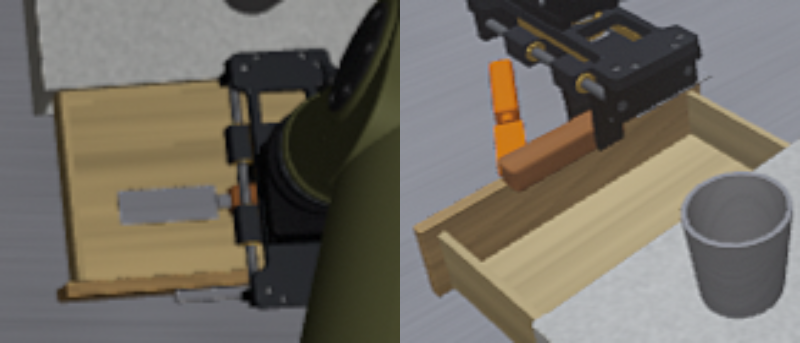

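The knife is parallel to the front panel and over the open part of the drawer: blade at (170,205) and handle at (245,195) in the left crop. I'll lower it.

jog_arm([
  [[-0.1,0,3],[0,0,0],0.1],
  [[-0.1,0,6],[0,0,0],0.1],
  [[-0.1,0,8.2],[0,0,0],0.1],
  [[-0.1,0,9],[0,0,0],0.1],
  [[-0.1,0,9.2],[0,0,0],0.1],
])

```text
clock: 8.07
eef_pos: [0.4801, -0.2665, 0.0285]
orientation: [0.679, 0.734, 0.0, 0.0]
ft_force: [-0.0, 0.2, -0.6]
width: 0.275
gripper_force: 29.9
```

jog_arm([
  [[0,0,0.2],[0,0,0],0.27],
  [[0,0,0.2],[0,0,0],0.27],
])

```text
clock: 8.32
eef_pos: [0.4803, -0.2668, 0.027]
orientation: [0.679, 0.734, 0.0, 0.001]
ft_force: [-0.3, 0.2, -0.2]
width: 0.278
gripper_force: 18.1
```

```bash
python3 -c "
from h import *
o=r.get_obs();print(o['eef_pos'],o['ft_force'])"
```

```text
[ 0.48033599 -0.26675997  0.02701411] [-0.31573263  0.18152377 -0.21889507]
```

jog_arm([
  [[0,0,0.2],[0,0,0],0.27],
  [[0,0,0.4],[0,0,0],0.27],
  [[0,0,0.4],[0,0,0],0.45],
  [[0,0,0.4],[0,0,0],0.5],
  [[0,0,0.4],[0,0,0],0.5],
])

```text
clock: 8.95
eef_pos: [0.48, -0.2666, 0.0225]
orientation: [0.679, 0.734, -0.0, 0.0]
ft_force: [0.2, 0.5, -0.5]
width: 0.48
gripper_force: 0.0
```

jog_arm([
  [[0,0,-1],[0,0,0],0.5],
  [[0,0,-4],[0,0,0],0.5],
  [[0,0,-10],[0,0,0],0.5],
  [[0,0,-16],[0,0,0],0.5],
  [[0,0,-20],[0,0,0],0.6],
])

```text
clock: 9.57
eef_pos: [0.4808, -0.2667, 0.2266]
orientation: [0.679, 0.734, 0.0, 0.002]
ft_force: [0.9, -0.5, -0.1]
width: 0.55
gripper_force: 0.0
```

```bash
python3 - <<'E'
from h import *
np.set_printoptions(precision=3,suppress=True)
A=cams.capture("scene");B=cams.capture("top")
cv2.imwrite('pics/e.png',np.hstack([cv2.resize(B['pixels'][140:260,350:490],(400,343)),cv2.resize(A['pixels'][190:330,130:294],(400,343))]))
for n,z in [("mast_grip",.158),("button_face",.158),("knife_tip",.028),("knife_butt",.028)]:
    for d in (A,B): print(n,[(x["centre"],round(x["conf"],2),atz(d,x["centre"],z)[:2]) for x in spotter.landmark_of(d,n)])
go([.527,.252,.28],188.5)
E
```

```text
mast_grip [([387.1, 155.9], 0.78, array([0.516, 0.269]))]
mast_grip [([215.0, 183.9], 0.92, array([0.521, 0.246]))]
button_face []
button_face [([204.9, 185.5], 0.54, array([0.517, 0.268]))]
knife_tip [([255.3, 253.1], 0.92, array([ 0.466, -0.153])), ([303.9, 175.1], 0.76, array([0.255, 0.202])), ([181.0, 257.0], 0.63, array([ 0.362, -0.279]))]
knife_tip [([383.4, 220.4], 0.97, array([ 0.463, -0.152])), ([219.9, 316.6], 0.89, array([0.222, 0.244])), ([436.8, 270.1], 0.7, array([ 0.342, -0.283]))]
knife_butt [([181.8, 303.8], 0.97, array([ 0.492, -0.346])), ([169.8, 216.3], 0.97, array([ 0.188, -0.218])), ([351.3, 193.2], 0.9, array([0.438, 0.221]))]
knife_butt [([410.1, 342.0], 0.96, array([ 0.17 , -0.214])), ([230.3, 238.8], 0.84, array([0.41 , 0.229])), ([459.0, 214.0], 0.7, array([ 0.483, -0.344]))]
[0.527, 0.252, 0.28] 188.5 shift cm [51.3   8.79 -5.84] turn [ -0.   -0.1 -94. ] dist mm 524
```

View pics/e.png

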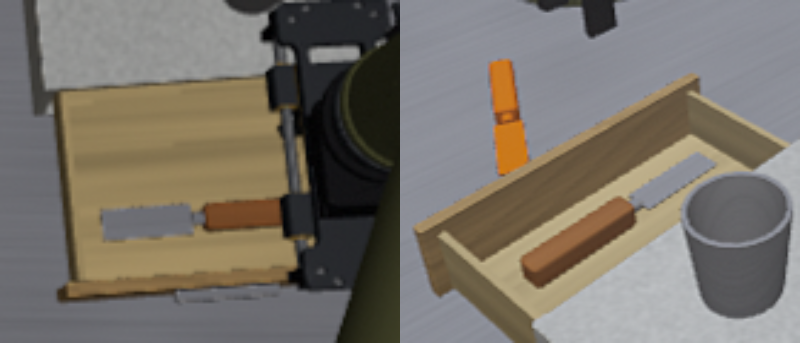

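The knife lies flat on the drawer floor, fully inside: blade at (150,222) and handle at (240,215) in the left crop. I've let go of it. Next is the camera post.

jog_arm([
  [[5.5,1,-2],[0,0,-10],1],
  [[11,2,-4],[0,0,-20],1],
  [[16.5,3,-5.5],[0,0,-30],1],
  [[22,4,-5.5],[0,0,-40],1],
  [[28,5,-5.5],[0,0,-50],1],
])

```text
clock: 10.7
eef_pos: [0.5078, 0.0179, 0.2771]
orientation: [0.303, 0.953, -0.0, 0.0]
ft_force: [1.3, -0.2, -0.1]
width: 0.986
gripper_force: 0.0
```

```bash
python3 -c "
from h import *
go([.525,.252,.28],188.5)"
```

```text
[0.525, 0.252, 0.28] 188.5 shift cm [12.11 20.11 -0.3 ] turn [ -0.    0.  -43.8] dist mm 235
```

jog_arm([
  [[3,5,-0.3],[0,0,-10],1],
  [[6,10,-0.3],[0,0,-20],1],
  [[9,15,-0.3],[0,0,-30],1],
  [[12,20,-0.3],[0,0,-40],1],
  [[12,20,-0.3],[0,0,-43.8],1],
])

```text
clock: 11.32
eef_pos: [0.524, 0.2555, 0.2795]
orientation: [-0.079, 0.997, 0.002, -0.001]
ft_force: [-0.9, -0.2, 0.8]
width: 1.002
gripper_force: 0.0
```

```bash
python3 - <<'E'
from h import *
np.set_printoptions(precision=3,suppress=True)
go([.527,.252,.2],188.5)
go([.527,.252,.138],188.5)
A=cams.capture("scene")
print([(x["centre"],x["conf"],atz(A,x["centre"],.158)) for x in spotter.landmark_of(A,"mast_grip")])
c=proj(A,[.527,.252,.2]).astype(int)
cv2.imwrite('pics/m.png',cv2.resize(A['pixels'][max(c[1]-60,0):c[1]+80,c[0]-80:c[0]+80],None,fx=4,fy=4))
print(c)
E
```

```text
[0.527, 0.252, 0.2] 188.5 shift cm [-0.25 -0.43  7.95] turn [ 0.3 -0.1  0.5] dist mm 80
[0.527, 0.252, 0.138] 188.5 shift cm [-0.27 -0.45 14.15] turn [ 0.3 -0.1  0.5] dist mm 142
[([385.4, 157.9], 0.85, array([0.521, 0.254, 0.158])), ([255.6, 257.2], 0.57, array([ 0.613, -0.252,  0.158]))]
[388 144]
```

View pics/m.png

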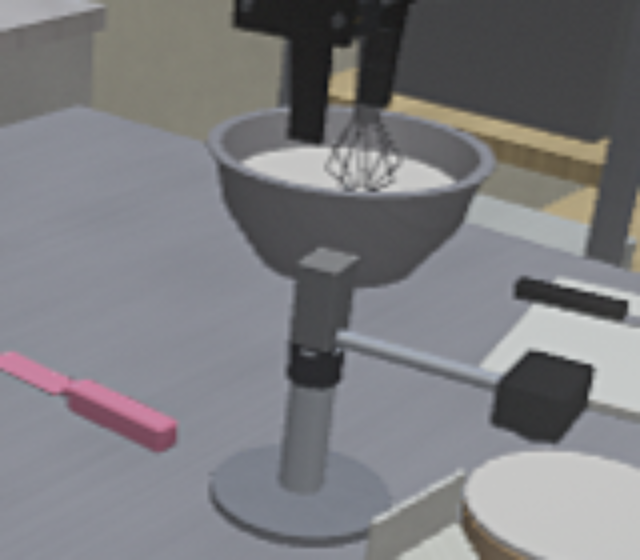

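The open fingers, at (305,140) and (375,105), straddle the axis above the grip block, whose top is at (328,262). The bowl with the whisk stands behind, out of the way.

jog_arm([
  [[-0.2,-0.4,2],[0,0,0.4],1],
  [[-0.2,-0.4,5],[0,0,0.4],1],
  [[-0.2,-0.4,7],[0,0,0.4],1],
  [[-0.2,-0.4,7.2],[0,0,0.4],1],
])

```text
clock: 11.92
eef_pos: [0.5283, 0.2438, 0.2061]
orientation: [-0.068, 0.998, -0.001, -0.002]
ft_force: [0.6, 0.2, 1.2]
width: 0.999
gripper_force: 0.0
```

```bash
python3 - <<'E'
from h import *
np.set_printoptions(precision=3,suppress=True)
A=cams.capture("scene")
print(atz(A,(390,149.5),.188))
go([.527,.252,.138],188.5)
cv2.imwrite('pics/m2.png',cv2.resize(A['pixels'][90:190,340:440],None,fx=6,fy=6))
E
```

```text
[0.535 0.249 0.188]
[0.527, 0.252, 0.138] 188.5 shift cm [0.06 0.77 6.93] turn [-0.  -0.1 -0.7] dist mm 70
```

View pics/m2.png

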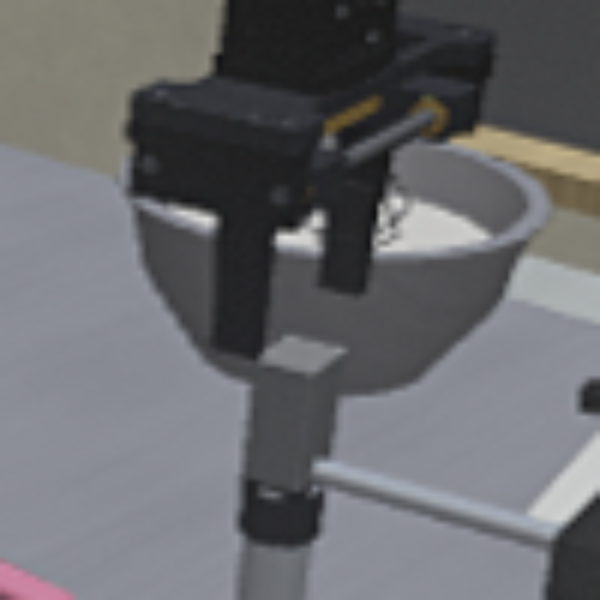

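The fingertips at (242,355) and (345,292) lie on either side of the block top at (300,355), so I'll go down and pinch.

jog_arm([
  [[-0.2,0.6,0],[0,0,-0.7],1],
  [[-0.2,0.6,2],[0,0,-0.7],1],
  [[-0.2,0.6,5],[0,0,-0.7],1],
  [[-0.2,0.6,6.7],[0,0,-0.7],1],
  [[-0.2,0.6,6.9],[0,0,-0.7],1],
])

```text
clock: 12.6
eef_pos: [0.5293, 0.2513, 0.1377]
orientation: [-0.075, 0.997, -0.0, -0.001]
ft_force: [0.3, 0.1, 0.9]
width: 1.0
gripper_force: 0.0
```

jog_arm([
  [[0,0,0],[0,0,0],0.3],
  [[0,0,0],[0,0,0],0.3],
  [[0,0,0],[0,0,0],0.3],
  [[0,0,0],[0,0,0],0.3],
  [[0,0,0],[0,0,0],0.3],
], grip_force=40)

```text
clock: 13.22
eef_pos: [0.53, 0.2538, 0.1397]
orientation: [-0.075, 0.997, 0.002, 0.001]
ft_force: [0.7, 4.8, -0.9]
width: 0.519
gripper_force: 2.8
```

```bash
python3 -c "
from h import *
o=r.get_obs();print(o['eef_pos'],o['ft_force'],o['width']*87,o['gripper_force'])"
```

```text
[0.5300436  0.25380983 0.13971653] [ 0.7293077   4.80638717 -0.93987869] 45.15593802326668 2.760115200653672
```

Still closing: the fingers are just touching the button.

jog_arm([
  [[0,0,0],[0,0,0],0.3],
  [[0,0,0],[0,0,0],0.3],
  [[0,0,0],[0,0,0],0.3],
  [[0,0,0],[0,0,0],0.3],
])

```text
clock: 13.72
eef_pos: [0.5299, 0.2548, 0.1398]
orientation: [-0.076, 0.997, 0.002, 0.001]
ft_force: [0.8, 7.8, -2.0]
width: 0.413
gripper_force: 39.9
```

```bash
python3 -c "
from h import *
o=r.get_obs();print(o['eef_pos'],o['ft_force'],o['width']*87,o['gripper_force'])"
```

```text
[0.52991958 0.25484811 0.13977443] [ 0.82268867  7.82756065 -1.9753985 ] 35.90351627936839 39.9286806571763
```

The opening is 36 mm, so the button is flush. Now I'll pull up.

jog_arm([
  [[0,0.1,-0.5],[0,0,0],0.3],
  [[0,0.1,-1.5],[0,0,0],0.3],
  [[0,0.1,-2.5],[0,0,0],0.3],
  [[0,0.1,-3.5],[0,0,0],0.3],
  [[0,0.1,-4.5],[0,0,0],0.3],
], grip_force=45)

```text
clock: 14.35
eef_pos: [0.5299, 0.2548, 0.1831]
orientation: [-0.076, 0.997, 0.002, 0.0]
ft_force: [4.7, 8.2, -11.7]
width: 0.413
gripper_force: 44.9
```

jog_arm([
  [[0,0,-1.2],[0,0,0],0.3],
  [[0,0,-2.4],[0,0,0],0.3],
  [[0,0,-3.6],[0,0,0],0.3],
  [[0,0,-4.8],[0,0,0],0.3],
  [[0,0,-5.6],[0,0,0],0.3],
])

```text
clock: 14.98
eef_pos: [0.5298, 0.2549, 0.2389]
orientation: [-0.076, 0.997, 0.002, 0.0]
ft_force: [5.3, 7.8, -12.9]
width: 0.412
gripper_force: 44.9
```

jog_arm([
  [[0,0,-0.5],[0,0,0],0.3],
  [[0,0,-0.9],[0,0,0],0.3],
  [[0,0,-1.1],[0,0,0],0.3],
  [[0,0,-1.1],[0,0,0],0.3],
])

```text
clock: 15.48
eef_pos: [0.5299, 0.2548, 0.2496]
orientation: [-0.076, 0.997, 0.002, 0.0]
ft_force: [4.0, 7.6, -10.9]
width: 0.41
gripper_force: 44.9
```

jog_arm([
  [[0,0,-0.2],[0,0,0],0.3],
  [[0,0,-0.3],[0,0,0],0.3],
  [[0,0,-0.3],[0,0,0],0.3],
])

```text
clock: 15.85
eef_pos: [0.5298, 0.2548, 0.2499]
orientation: [-0.076, 0.997, 0.002, -0.0]
ft_force: [7.3, 10.7, -23.2]
width: 0.411
gripper_force: 44.9
```

The force went up to 23 N with no more rise, and the lift is 110 mm, so this is the second stop. I'll take one last look.

```bash
python3 - <<'E'
from h import *
A=cams.capture("scene");cv2.imwrite('pics/f.png',A['pixels'])
E
```

```text
(no output)
```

View pics/f.png

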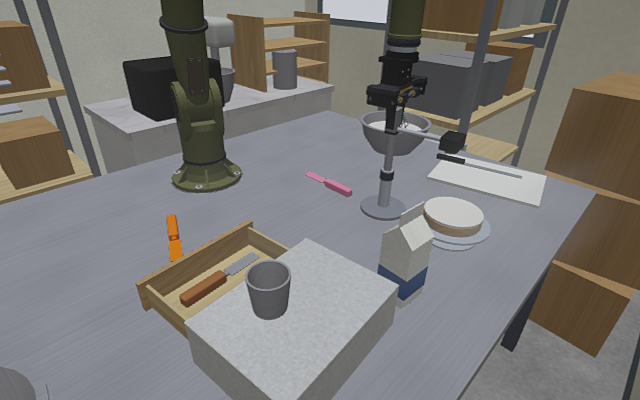

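The post is fully extended in the gripper (395,120), and the knife is in the drawer (220,278). The cup, carton and turntable are where they were.

```bash
python3 -c "
from plant import r
print(r.hand_in())"
```

```text
the job is handed in; nothing more can be done
None
```

The job is handed in: the palette knife lies fully inside the drawer and released, the arm is still gripping the camera post at its second stop (110 mm up, button squeezed in), and the turntable, cup and carton are undisturbed.

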